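# Gauge the covered well of a print jig and set the height post to it

## Robot

A 6-joint arm with a two-finger parallel gripper is mounted at the origin on the work surface. World frame = base frame: x ahead of the robot, y to its left, z up, the work surface at z = 0. Lengths are in m, angles in degrees, forces in N, time in s.
With the tool pointing down it reaches from about 0.3 to 0.875 m from the base axis. Payload 4.2 kg.
Tool frame: the origin (TCP) lies midway between the tips of the shut fingers; the grasp point (between the pads) lies 19 mm behind it; z points along the fingers, y is the direction in which the jaws open and shut (so a half turn about z gives the same grasp; the last joint's range is limited). The gripper opens to 85 mm and grips with 20 to 120 N. Pads are 22 mm wide; open, the fingers measure 114 mm over their backs; the gripper's body (76 mm by 85 mm) begins 54 mm behind the grasp point. The pads swing forward as they close: fully open they stand 13 mm farther back than shut.
Start: joints at [71.963, 18.312, 89.639, -0, 72.044, -1.146], TCP at [0.167, 0.55, 0.231] pointing down, gripper open.
Joint ranges: [-177.97, 177.97], [-48.28, 115.42], [12.27, 149.76], [-77.06, 257.06], [2.81, 150.46], [-146.56, 146.56]. Speed limits (degrees/s): [147.25, 147.25, 180, 180, 180, 180].

## Interface

Orientations are given as a 3x3 rotation matrix whose columns are the frame's x, y, z axes.
In Python, from cell import ctrl gives the robot as it stands. Calls block until the motion is done:
- ctrl.reach(position, orientation): joint-space move of the TCP to a pose.
- ctrl.move_l(position, attitude=None, v=0.15): straight line of the TCP; attitude=None keeps the orientation; v is the mean speed in m/s.
- ctrl.move_j(angles): joint-space move.
- ctrl.gripper_to(opening, grip_force=None): finger opening in m; grip_force is the grip in N (None keeps the last); returns when the fingers have stopped.
- ctrl.sleep(seconds).
- ctrl.ik(position, orientation): joint angles nearest the present ones, or None.
- ctrl.get_obs(): the state.
- ctrl.get_image(name): name is "side" or "top"; returns the picture (480x640x3 uint8, blue, green, red); there is no depth.
- ctrl.get_calibration(name): a dict with "fx", "fy", "cx", "cy" (pixels), "eye" and "attitude" of the camera in the world. Camera axes: x right, y down, z forward; pixel columns grow to the right and rows downward; lengths in m; the calibration is good to about 2 mm. A picture is of the moment at which its call begins. get_calibration takes no time and is no camera call.
A pose or a line that the arm cannot do raises ctrl.MotionError and nothing moves.
- ctrl.close_job(): hands the job in, once; it reports no verdict.
Trained networks look in the newest picture that a camera, given by its name, has taken for a name from the list of things; names that differ only in an ending like _2 or _b are one class to them, and where a whole thing is asked for, a point or a joint stands for the part that bears it (a point fixed in the world has none). Each returns a list of dicts, best first, with "confidence" (0 to 1); they miss things now and then, are a little off and sometimes report something else, mostly with a low value. They report only what shows in the picture. A call takes as long as a camera call.
- ctrl.spot_in(name, camera): "point" ([x, y, z] in m, in world coordinates, good to about 4 mm: the middle of the surface that is visible of it).
The state is a dict: "time_s": time; "qpos": joint angles; "joint_vel": joint speeds; "effort": joint torques, N m; "tcp_pos": TCP position; "ee_rot": TCP orientation; "contact_force": force on the tool from outside, world axes, zero at the start; "moment": the same for the moment, N m; "width": finger opening in m.
Only numpy, scipy, OpenCV 4.12 (cv2) and the standard library are available. Lean on these libraries where they do the work, as an engineer would, in place of code of your own. Each camera call takes 0.05 s, during which the arm holds its last target. There are 200 camera calls.

## Task

Take the slim depth rod from its stand and push it down the small access hole of the jig to trip the hidden spring catch, so that the sliding cover springs open. Then slide the rod into the uncovered well until it bottoms, let go of it, and transfer how far it sticks out to the height post: set the top of the post's sliding arm level with the top of the rod (within 5 mm). Leave the rod standing in the well and the other things on the bench where they are.

Things in the scene. Friction and masses are not known exactly. Their poses are not given: they have to be found in the camera images.
- jig: The jig, fixed to the bench: a beige block 130 (x) x 200 (y) x 80 mm high, with a foot plate 15 mm thick that runs on to y = +240 mm and carries an upright round post (18 mm thick, its top 305 mm above the bench, at x = -30, y = +190 mm). Origin: centre of the block's underside, on the bench; z up. On the top face, both at x = -30 mm: the well (y = 0, under the cover at first) and the access hole (y = -70 mm).
- access_hole (a point): Centre of the mouth of the open access hole, 21 mm across, in the block's top face (80 mm above the bench). A steel plunger lies in it, its face 30 mm below the mouth. Pushed down 7 mm or more it frees the cover; it stops after 14 mm. Its spring takes 4 N to start and 8 N at the stop.
- well_mouth (a point): Centre of the mouth of the well, a blind vertical bore 19 mm across, in the block's top face (80 mm above the bench). Its flat floor lies 40 to 70 mm below the mouth, different each time and not told. The cover lies over it until it is freed.
- cover (a joint): Travel of the sliding cover in m: 0 to 0.003 shut (held by the catch), 0.055 fully open. Once freed, a spring drives it along the jig's +x, in under a second, and holds it open.
- cover_top (a point): Centre of the top face of the cover, a steel plate 56 x 58 x 6 mm between two low rails on the block; moves with it. Its top is 87 mm above the bench; a lip on it reaches 93 mm, the rails 90 mm.
- rod: The depth rod: steel, 170 mm long, 0.12 to 0.18 kg, slim shaft 15 mm in diameter with its lowest 6 mm tapered to 10 mm, and a round head 20 mm in diameter over its top 50 mm. Origin: its lower end; z along it towards the head. At the start it stands upright in its stand.
- rod_tip (a point): Lower end of the depth rod, on its axis.
- rod_head (a point): Centre of the depth rod's head, 25 mm below its top: the place to grasp it.
- rod_top (a point): Top end of the depth rod, on its axis; z along the rod.
- rod_stand: Grey plastic stand of the depth rod, fixed: 64 x 64 x 50 mm high, with a hole 21 mm across and 40 mm deep from above, in which the rod stands. Origin: centre of its underside. It changes places with the other stand.
- pointer (a joint): Height of the sliding arm on the post, in m: 0 has the arm's top face 120 mm above the bench, it grows upward, end 0.155. Friction of 4 N holds it wherever it is left; it starts well above the rod's final top.
- pointer_tip (a point): Top edge of the free end of the sliding arm, 80 mm from the well's axis in the jig's +y. The arm is a level steel bar along the jig's y, 14 mm wide and 16 mm high (its last 6 mm are 6 mm wide); it reaches from the slide on the post (36 x 32 x 30 mm) 110 mm towards the well. The arm's top face is flush with this point; z up.
- pointer_grip (a point): Point in the middle of the arm's section, 8 mm below its top face, 25 mm from its free end and 85 mm from the post's axis: the place to grasp it across its 14 mm width.
- thick_rod_center (a point): Bystander: centre of a thick short steel rod, 28 mm in diameter and 110 mm long, standing in the second grey stand (same size as the rod's stand). Too thick for either hole.
- print_pad_center (a point): Bystander: centre of an amber dome-shaped print pad, 72 mm across, 62 mm high.
- ink_jar_center (a point): Bystander: centre of a jar, 66 mm across, 85 mm high.
- wrench_grip (a point): Bystander: handle of a wrench lying on the bench.
- screwdriver_grip (a point): Bystander: handle of a screwdriver lying on the bench.
- ink_cup_center (a point): Bystander: centre of a dark steel ink-cup ring, 84 mm across, 45 mm high.

How it is judged:
By the outcome, as a careful person would: the job done as asked, in the order asked, and still so for the second after the job is handed in, with the robot touching nothing.
It also fails if it takes over 58 s, if anything falls off the work surface, if the arm or the gripper's body presses on something with over 40 N, if the wrist force passes 120 N, or if a joint passes its speed limit or range.

## Working session

There is one attempt and no reset: what is moved stays moved. The work goes in short steps, each a Python script; the robot and the scene stay as the last script left them, time stands still between calls to the robot, and variables do not carry over. Pictures are saved under pics/ and viewed, about 8 in all and at most 12, crops included, and the job is handed in when it is done.

```bash
mkdir -p pics; ls; python3 - <<'E'
from cell import ctrl
import cv2, numpy as np
for c in ("side","top"):
    cv2.imwrite(f"pics/{c}0.png", ctrl.get_image(c))
    k=ctrl.get_calibration(c); print(c,{a:np.round(b,4).tolist() for a,b in k.items()})
for n in ["jig","access_hole","cover_top","rod","rod_head","rod_top","rod_stand","pointer_tip","pointer_grip","thick_rod_center","print_pad_center","ink_jar_center","ink_cup_center","wrench_grip","screwdriver_grip"]:
    for c in ("side","top"):
        r=ctrl.spot_in(n,c)
        print(n,c,[(np.round(d["point"],4).tolist(),round(d["confidence"],2)) for d in r[:2]])
print(ctrl.get_obs()["time_s"])
E
```

```text
pics
side {'fx': 556.6554, 'fy': 556.6554, 'cx': 322.4043, 'cy': 240.2816, 'eye': [-0.0927, -0.6473, 0.7318], 'attitude': [[0.7078, -0.3868, 0.5911], [-0.7064, -0.391, 0.59], [0.0029, -0.8352, -0.55]]}
top {'fx': 461.5193, 'fy': 461.5193, 'cx': 323.6685, 'cy': 241.28, 'eye': [0.4917, 0.0144, 1.0947], 'attitude': [[-0.0198, -0.9971, 0.0734], [-0.9998, 0.0198, -0.0001], [-0.0013, -0.0733, -0.9973]]}
jig side [([0.4766, 0.0909, 0.0807], 0.86), ([0.449, 0.2113, 0.2285], 0.53)]
jig top [([0.5037, 0.1264, 0.079], 0.74), ([0.5304, -0.2079, 0.1625], 0.43)]
access_hole side [([0.4781, 0.0886, 0.0828], 0.6)]
access_hole top [([0.5048, 0.1315, 0.0803], 0.68)]
cover_top side [([0.4966, 0.0561, 0.0881], 0.66), ([0.5187, -0.218, 0.1305], 0.45)]
cover_top top [([0.4993, 0.0629, 0.0878], 0.97), ([0.4589, 0.2194, 0.2364], 0.6)]
rod side [([0.5177, -0.2211, 0.1309], 0.79)]
rod top [([0.5232, -0.2079, 0.1654], 0.55), ([0.5005, 0.0619, 0.0877], 0.52)]
rod_head side [([0.748, -0.1153, 0.036], 0.49), ([0.3962, 0.3779, 0.0327], 0.48)]
rod_head top [([0.5212, -0.203, 0.1658], 0.7), ([0.5217, -0.2044, 0.0471
[... 683 characters left out ...]
61], 0.65), ([0.5065, 0.0614, 0.0856], 0.61)]
print_pad_center side [([0.7484, -0.1122, 0.0367], 0.67), ([0.5127, -0.2303, 0.0414], 0.58)]
print_pad_center top [([0.7544, -0.1006, 0.046], 0.83)]
ink_jar_center side [([0.7698, 0.0353, 0.0555], 0.92)]
ink_jar_center top [([0.786, 0.0501, 0.0853], 0.69)]
ink_cup_center side [([0.393, 0.3786, 0.03], 0.74)]
ink_cup_center top [([0.5254, -0.2041, 0.1651], 0.73), ([0.399, 0.3954, 0.0395], 0.71)]
wrench_grip side [([0.6908, -0.2934, 0.0061], 0.72)]
wrench_grip top [([0.6963, -0.2764, 0.0053], 0.93), ([0.3672, -0.0589, 0.023], 0.17)]
screwdriver_grip side [([0.3556, -0.0682, 0.0178], 0.81)]
screwdriver_grip top [([0.3691, -0.0607, 0.0228], 0.77)]
1.6
```

View pics/top0.png

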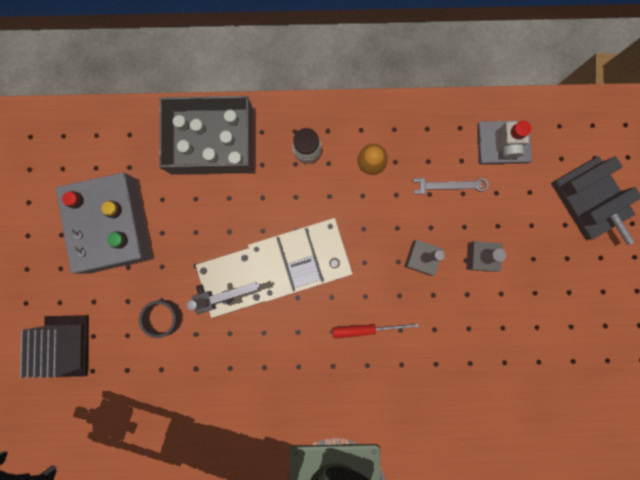

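View pics/side0.png

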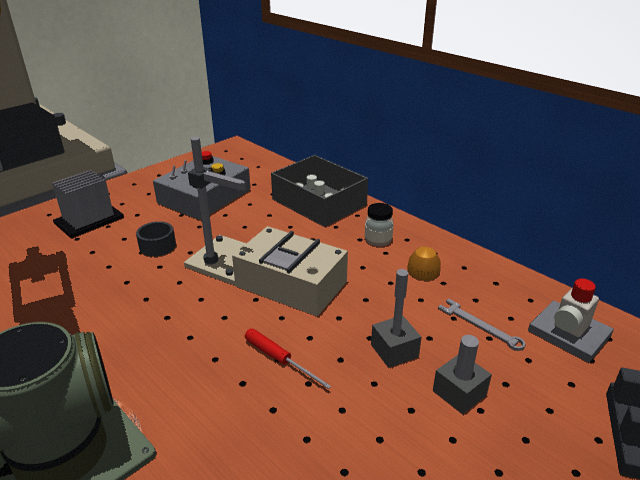

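The top view shows the jig with its access hole at about (334,263), the cover at (303,272) and the post top at (190,303). The rod stands at (438,256) and the thick rod at (497,256). In the side view the rod head top is at (402,272), the hole at (312,270) and the arm tip at (247,186). Next I'll zoom in to measure.

```bash
cat > h.py <<'E'
import cv2, numpy as np, pickle, os
from cell import ctrl
def K(c): return ctrl.get_calibration(c)
def proj(c,P):
    k=K(c); q=(np.atleast_2d(P)-np.array(k["eye"]))@np.array(k["attitude"])
    return np.c_[k["fx"]*q[:,0]/q[:,2]+k["cx"], k["fy"]*q[:,1]/q[:,2]+k["cy"]]
def back(c,uv,z):
    k=K(c); d=np.array(k["attitude"])@np.array([(uv[0]-k["cx"])/k["fx"],(uv[1]-k["cy"])/k["fy"],1])
    e=np.array(k["eye"]); return e+d*(z-e[2])/d[2]
def crop(img,x0,y0,w,h,s): return cv2.resize(img[y0:y0+h,x0:x0+w],None,fx=s,fy=s,interpolation=cv2.INTER_CUBIC)
E
python3 - <<'E'
from h import *
t=cv2.imread("pics/top0.png"); s=cv2.imread("pics/side0.png")
a=crop(t,185,215,180,110,4.4); cv2.imwrite("pics/ct.png",a)
b=np.hstack([crop(s,180,130,175,190,3),crop(t,405,235,90,190//1,3)[:570]]); print(b.shape)
b=b[:, :800]; cv2.imwrite("pics/cs.png",b)
print([np.round(back("top",p,.08),4).tolist() for p in [(334,263),(335,219),(351,272)]], np.round(back("side",(312,270),.08),4))
E
```

```text
(570, 795, 3)
[[0.5181, -0.0075, 0.08], [0.6152, -0.0118, 0.08], [0.4976, -0.0444, 0.08]] [ 0.5181 -0.0089  0.08  ]
```

View pics/ct.png

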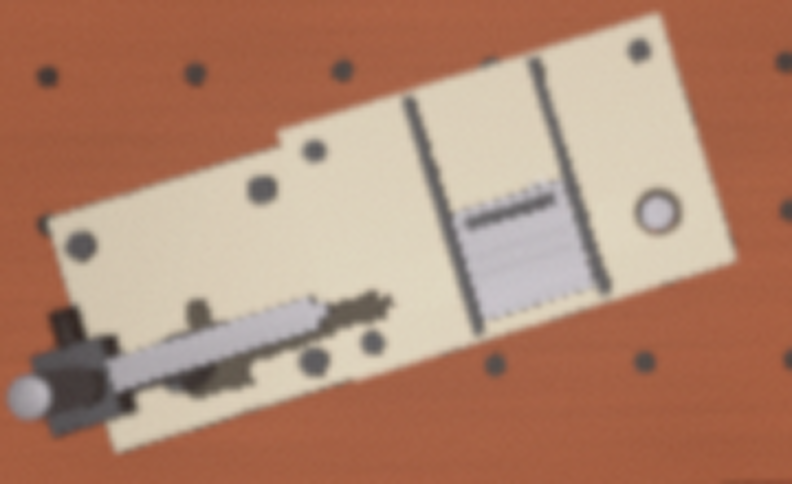

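View pics/cs.png

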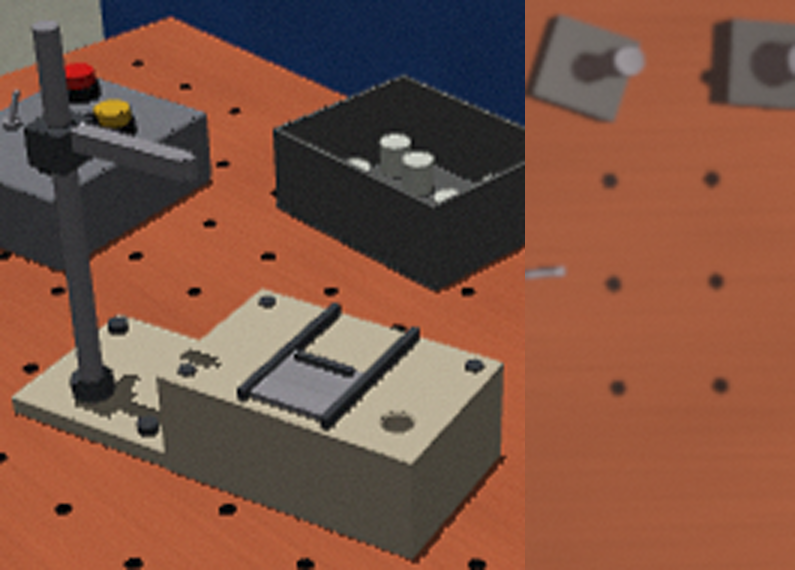

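```bash
cat >> h.py <<'E'
def jigP(p,L):
    c,s=np.cos(p[2]),np.sin(p[2]); L=np.atleast_2d(L).astype(float)
    return np.c_[p[0]+c*L[:,0]-s*L[:,1], p[1]+s*L[:,0]+c*L[:,1], L[:,2]]
E
python3 - <<'E'
from h import *
from scipy.optimize import least_squares
f=lambda pts,x0,y0,s:[(x0+(a+.5)/s-.5,y0+(b+.5)/s-.5) for a,b in pts]
T=np.array(f([(658,212),(660,12),(736,261),(279,131),(28,397),(50,219),(115,453)],185,215,4.4))
LT=np.array([[-30,-70,80],[65,-100,80],[-65,-100,80],[65,100,80],[-30,190,305],[65,240,15],[-65,240,15]])/1e3
S=np.array(f([(397,422),(415,463),(501,364),(265,291),(160,378),(47,25),(415,559)],180,130,3))
LS=np.array([[-30,-70,80],[-65,-100,80],[65,-100,80],[65,100,80],[-65,100,80],[-30,190,305],[-65,-100,0]])/1e3
rt=lambda p:(proj("top",jigP(p,LT))-T).ravel()
rs=lambda p:(proj("side",jigP(p,LS))-S).ravel()
p0=[.55,.06,-1.3+1.55]
for n,r in (("top",rt),("side",rs),("both",lambda p:np.r_[rt(p),rs(p)])):
    best=min((least_squares(r,[.53,.06,a],loss="soft_l1") for a in (0.2,1.2,-1.2,-.3)),key=lambda o:o.cost)
    print(n,best.x,np.degrees(best.x[2]),"\n",np.round(r(best.x).reshape(-1,2),1).tolist())
    for L in ([-.03,-.07,.08],[-.03,0,.08],[-.03,.105,.23]): print(np.round(jigP(best.x,[L])[0],4))
np.save("jig.npy",best.x)
print("rod top", back("top",(439.7,255),.18), back("side",(402.5,273.5),.18))
# pointer height: triangulate along arm-tip axis
for z in np.arange(.2,.28,.01): print(z,proj("top",jigP(best.x,[-.03,.08,z]))[0].round(1),proj("side",jigP(best.x,[-.03,.08,z]))[0].round(1))
print("seen tip", f([(325,308)],185,215,4.4), f([(195,157)],180,130,3))
E
```

```text
top [0.52799168 0.06719403 0.28246338] 16.183959303463794 
 [[0.2, -0.1], [-0.1, 0.3], [0.3, -0.1], [-0.1, 0.1], [0.3, -0.1], [-0.9, -0.2], [-0.0, 0.2]]
[ 0.5187 -0.0084  0.08  ]
[0.4992 0.0588 0.08  ]
[0.4699 0.1597 0.23  ]
side [0.52792073 0.06441805 0.28568284] 16.36842078359143 
 [[1.1, 0.0], [-0.2, 0.5], [1.6, -0.4], [-0.6, -0.8], [-0.8, -0.3], [-0.1, -0.2], [-0.2, 0.5]]
[ 0.5189 -0.0112  0.08  ]
[0.4991 0.056  0.08  ]
[0.4695 0.1567 0.23  ]
both [0.5282338  0.06627605 0.28342997] 16.239341247569932 
 [[0.7, -0.2], [0.2, 0.2], [0.8, -0.2], [0.3, 0.0], [0.9, -0.2], [-0.5, -0.3], [0.4, 0.1], [0.5, -0.4], [-0.9, 0.0], [1.1, -0.7], [-0.9, -1.2], [-1.2, -0.8], [-0.4, -0.6], [-0.8, 0.0]]
[ 0.519  -0.0093  0.08  ]
[0.4994 0.0579 0.08  ]
[0.4701 0.1587 0.23  ]
rod top [ 0.52714033 -0.2151653   0.18      ] [ 0.52399427 -0.21910894  0.18      ]
0.2 [262.1 284.1] [245.5 198.5]
0.21000000000000002 [261.4 284.2] [245.2 194. ]
0.22000000000000003 [260.7 284.3] [244.8 189.4]
0.23000000000000004 [260.  284.4] [244.4 184.8]
0.24000000000000005 [259.2 284.5] [244.  180.2]
0.25000000000000006 [258.4 284.6] [243.6 175.5]
0.26000000000000006 [257.7 284.7] [243.2 170.8]
0.2700000000000001 [256.8 284.8] [242.8 166. ]
0.2800000000000001 [256.  284.9] [242.4 161.2]
seen tip [(258.47727272727275, 284.6136363636364)] [(244.66666666666669, 182.0)]
```

```bash
cat >> h.py <<'E'
JIG=np.load("jig.npy")
def R(sign=1,yaw=None):
    a=JIG[2] if yaw is None else yaw
    y=sign*np.array([np.cos(a),np.sin(a),0]); z=np.array([0,0,-1.]); return np.c_[np.cross(y,z),y,z]
def st(m=""):
    o=ctrl.get_obs(); print(m,"t",round(o["time_s"],2),"tcp",np.round(o["tcp_pos"],4),"F",np.round(o["contact_force"],1),"w",round(o["width"],4)); return o
E
python3 - <<'E'
from h import *
o=st(); print(o["ee_rot"])
for sg in (1,-1):
    for p in ([.5256,-.217,.42],[.5256,-.217,.136],[.519,-.0093,.28],[.4994,.0579,.19],[.4757,.139,.2]):
        q=ctrl.ik(p,R(sg)); print(sg,p,None if q is None else np.round(q,1))
E
```

```text
t 1.6 tcp [0.1671 0.5502 0.2314] F [0.8 0.4 1.3] w 0.0854
[[-9.56869450e-01  2.90518253e-01  2.98750492e-05]
 [ 2.90518255e-01  9.56869444e-01  1.07024667e-04]
 [ 2.50609747e-06  1.11087881e-04 -9.99999994e-01]]
1 [0.5256, -0.217, 0.42] [-23.6  14.8  68.1  -0.   97.  -39.8]
1 [0.5256, -0.217, 0.136] [-23.6  22.1  98.6  -0.   59.3 -39.8]
1 [0.519, -0.0093, 0.28] [ -2.3  11.6  91.8  -0.   76.5 -18.5]
1 [0.4994, 0.0579, 0.19] [  5.3  13.7 102.6  -0.   63.7 -10.9]
1 [0.4757, 0.139, 0.2] [ 15.   12.5 102.6  -0.   64.9  -1.3]
-1 [0.5256, -0.217, 0.42] [-23.6  14.8  68.1  -0.   97.  140.2]
-1 [0.5256, -0.217, 0.136] [-23.6  22.1  98.6  -0.   59.3 140.2]
-1 [0.519, -0.0093, 0.28] None
-1 [0.4994, 0.0579, 0.19] None
-1 [0.4757, 0.139, 0.2] None
```

```bash
python3 - <<'E'
from h import *
ctrl.move_l([.167,.55,.42],v=.4)
ctrl.reach([.5256,-.217,.42],R())
ctrl.move_l([.5256,-.217,.136],v=.25)
st("down")
ctrl.gripper_to(0.0,60); st("grip")
ctrl.move_l([.5256,-.217,.265],v=.2)
st("lift")
ctrl.move_l([.519,-.0093,.265],v=.25)
st("over hole")
s=ctrl.get_image("side"); t=ctrl.get_image("top")
cv2.imwrite("pics/s1.png",s); cv2.imwrite("pics/t1.png",t)
b=np.vstack([crop(s,220,130,200,150,4)]); cv2.imwrite("pics/cs1.png",b)
print(proj("side",[[.519,-.0093,.139],[.519,-.0093,.309],[.519,-.0093,.08]]),proj("top",[[.519,-.0093,.139],[.519,-.0093,.08]]))
E
```

```text
down t 6.48 tcp [ 0.5265 -0.2172  0.1372] F [ 0.6 -0.2  0.2] w 0.0855
grip t 7.11 tcp [ 0.526  -0.2171  0.1364] F [0.1 0.6 1.9] w 0.0188
lift t 7.9 tcp [ 0.5247 -0.2166  0.2634] F [ 0.1  0.6 -0.9] w 0.0184
over hole t 8.88 tcp [ 0.5189 -0.01    0.2646] F [ 0.3 -0.4 -1.1] w 0.0185
[[312.26312823 245.02991434]
 [311.57210554 164.05696797]
 [312.47540812 269.9045365 ]] [[335.45345996 261.77077623]
 [334.80477471 262.55127585]]
```

View pics/cs1.png

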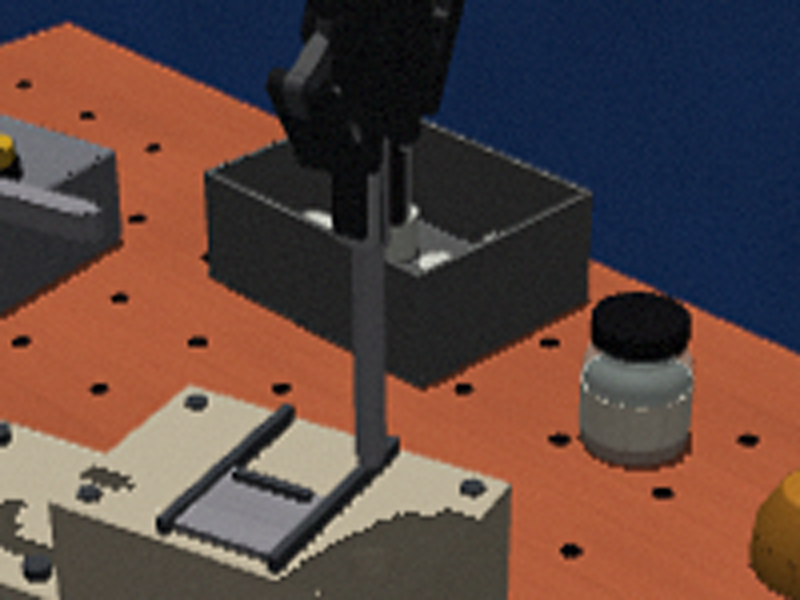

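The side crop shows the rod upright in the jaws. Its tip is at crop (374,460), which is (313.1,244.5) in the image, about 1 px right of where it should be over the hole. I'll shift about 1.2 mm and go down step by step, watching the force.

```bash
python3 - <<'E'
from h import *
x,y=.5182,-.0085
ctrl.move_l([x,y,.215],v=.15); st()
prev=None
for z in (.205,.200,.195,.188,.181,.176,.172,.169,.166,.164):
    ctrl.move_l([x,y,z],v=.06); o=st(z); F=o["contact_force"]
    if F[2]>18 or (z>.19 and F[2]>6) or np.hypot(F[0],F[1])>12: print("stop"); break
cv2.imwrite("pics/cs2.png",crop(ctrl.get_image("side"),220,150,200,150,4)); ctrl.get_image("top")
for c in("side","top"): print([(np.round(d["point"],4).tolist(),round(d["confidence"],2)) for d in ctrl.spot_in("cover_top",c)[:2]])
E
```

```text
t 9.47 tcp [ 0.5185 -0.0091  0.2152] F [-0.6 -0.1 -0.9] w 0.0185
0.205 t 9.78 tcp [ 0.5182 -0.0085  0.205 ] F [-1.1  0.  -1.2] w 0.0185
0.2 t 10.03 tcp [ 0.518  -0.0085  0.1998] F [ 0.3 -0.2 -1.7] w 0.0189
0.195 t 10.28 tcp [ 0.5179 -0.0085  0.1946] F [-0.6  0.4 -1.6] w 0.0186
0.188 t 10.55 tcp [ 0.5178 -0.0085  0.1874] F [-0.7  0.2 -0.8] w 0.0182
0.181 t 10.82 tcp [ 0.5178 -0.0085  0.1805] F [-0.5  1.2 -2.1] w 0.0185
0.176 t 11.07 tcp [ 0.5189 -0.0085  0.1763] F [0.7 1.5 1. ] w 0.0188
0.172 t 11.32 tcp [ 0.5189 -0.0085  0.1725] F [ 0.8 -0.2  3.6] w 0.0186
0.169 t 11.57 tcp [ 0.5188 -0.0085  0.1694] F [1.6 1.1 4. ] w 0.0186
0.166 t 11.82 tcp [ 0.5187 -0.0085  0.1663] F [1.9 0.4 5.4] w 0.0189
0.164 t 12.07 tcp [ 0.5188 -0.0085  0.1645] F [ 2.5 -0.4  5.7] w 0.0187
[([0.6913, -0.291, 0.0099], 0.72), ([0.544, 0.0772, 0.0881], 0.63)]
[([0.4951, 0.1862, 0.0792], 0.63), ([0.5494, 0.088, 0.0882], 0.57)]
```

View pics/cs2.png

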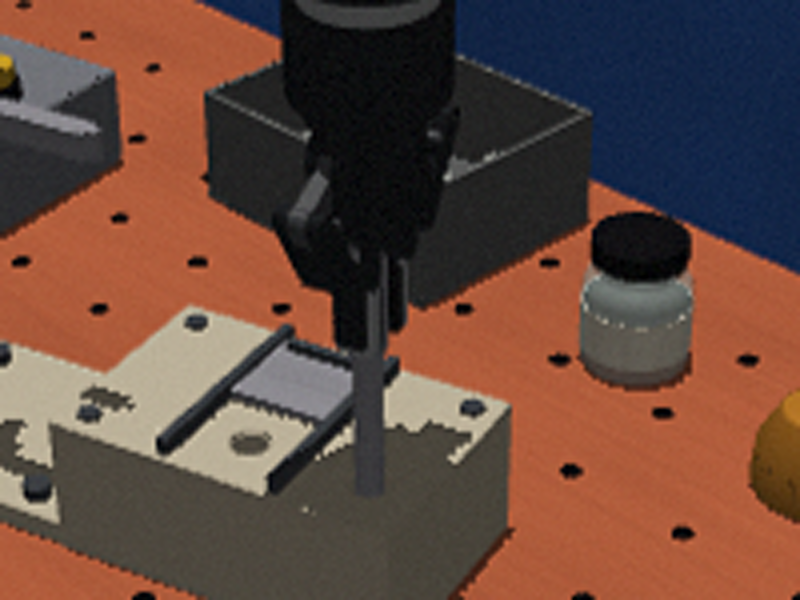

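The catch has tripped: the cover is fully back and the well mouth shows at crop (250,442), which is (282.1,260.1) in the image. Next I'll lift and go over the well for one close look.

```bash
python3 - <<'E'
from h import *
print("well side", back("side",(282.1,260.1),.08), jigP(JIG,[-.03,0,.08]), proj("side",[.4988,.0585,.08]))
o=ctrl.get_obs()["tcp_pos"]
ctrl.move_l([.5184,-.0085,.232],v=.15)
ctrl.move_l([.4988,.0585,.232],v=.15); ctrl.sleep(.2); o=st()
a=np.array(o["tcp_pos"]); 
s=ctrl.get_image("side"); cv2.imwrite("pics/cs3.png",crop(s,240,190,100,90,6))
for d in (-.126,-.08,.02): print(proj("side",a+[0,0,d]))
print("well",proj("side",[.4988,.0585,.08]))
E
```

```text
well side [0.49859039 0.0577746  0.08      ] [[0.49943074 0.05788654 0.08      ]] [[281.93958817 259.90974582]]
 t 13.68 tcp [0.499  0.0578 0.2319] F [ 1.   0.4 -2. ] w 0.0185
[[281.78408852 249.44136809]]
[[280.90595459 229.940085  ]]
[[278.84811389 184.24029746]]
well [[281.93958817 259.90974582]]
```

View pics/cs3.png

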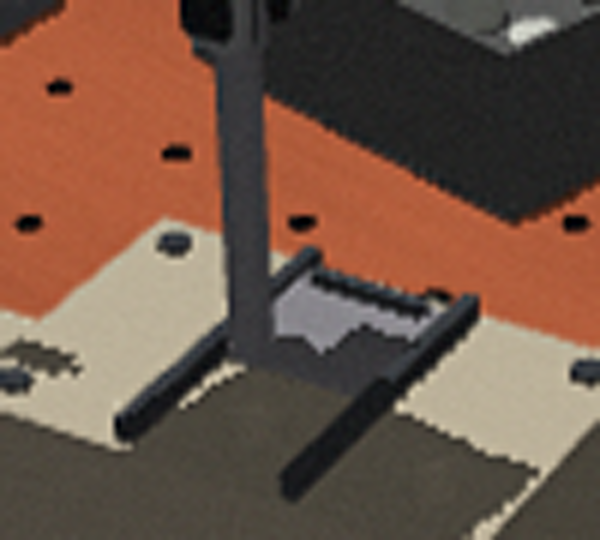

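Tip at crop (249,360), which is (281.1,249.5), about 0.8 px left of the well's column (282.1,260.1), so it is nearly centred. I'll insert with a force guard.

```bash
python3 - <<'E'
from h import *
x,y=.4993,.0579
ctrl.move_l([x,y,.21],v=.1); b=st()["contact_force"]
for z in np.arange(.206,.128,-.004):
    ctrl.move_l([x,y,z],v=.08); o=st(round(z,3)); F=np.array(o["contact_force"])-b
    if F[2]>7 or np.hypot(F[0],F[1])>15: print("stop",F); break
E
```

```text
t 14.1 tcp [0.4992 0.0577 0.2097] F [ 0.1  0.5 -1.1] w 0.0188
0.206 t 14.35 tcp [0.4994 0.0579 0.2062] F [ 0.1  0.6 -1.9] w 0.0188
0.202 t 14.6 tcp [0.4991 0.0579 0.2018] F [-0.5 -1.  -2.4] w 0.0186
0.198 t 14.85 tcp [0.4991 0.0579 0.1977] F [-0.3 -0.1 -2.6] w 0.0189
0.194 t 15.1 tcp [0.4991 0.0579 0.1937] F [ 0.1 -0.5 -0.9] w 0.0185
0.19 t 15.35 tcp [0.4991 0.0579 0.1897] F [ 0.6  0.2 -1. ] w 0.0187
0.186 t 15.6 tcp [0.4991 0.0579 0.1857] F [ 0.2  1.  -1.7] w 0.0183
0.182 t 15.85 tcp [0.4991 0.0579 0.1817] F [ 0.6  0.6 -0.9] w 0.0189
0.178 t 16.1 tcp [0.4991 0.0579 0.1777] F [-0.6  0.9 -1.4] w 0.0186
0.174 t 16.35 tcp [0.4991 0.0579 0.1737] F [ 0.4 -0.3 -2.2] w 0.0188
0.17 t 16.6 tcp [0.4991 0.0579 0.1697] F [ 0.2  0.2 -1.9] w 0.0181
0.166 t 16.85 tcp [0.4991 0.0579 0.1657] F [ 0.5 -0.9 -1. ] w 0.0188
0.162 t 17.1 tcp [0.4991 0.0579 0.1617] F [ 0.6 -0.1 -0.8] w 0.0186
0.158 t 17.35 tcp [0.4991 0.0579 0.1577] F [-0.8  0.7 -1.5] w 0.0184
0.154 t 17.6 tcp [0.4991 0.0579 0.1537] F [-0.4  0.4 -1.5] w 0.0187
0.15 t 17.85 tcp [0.4991 0.0579 0.1497] F [-0.1 -1.  -2. ] w 0.0187
0.146 t 18.1 tcp [0.4991 0.0579 0.1457] F [-0.   0.4 -1.2] w 0.0189
0.142 t 18.35 tcp [0.5004 0.058  0.1442] F [-2.2 -1.1 11.8] w 0.0185
stop [-2.32012644 -1.57498445 12.91203295]
```

The rod reached the floor at TCP z 0.1442, so the tip is at about 0.018 (a 62 mm deep well, which is plausible) and the rod top should be at about 0.188. I'll let go, back off, and feel the rod top with shut fingers.

```bash
python3 - <<'E'
from h import *
ctrl.gripper_to(.085); st("open")
ctrl.move_l([.4993,.0579,.30],v=.2); st()
ctrl.get_image("top"); s=ctrl.get_image("side")
cv2.imwrite("pics/cs4.png",crop(s,190,120,160,120,5)); cv2.imwrite("pics/s4.png",s)
w=jigP(JIG,[[-.03,0,z] for z in (.08,.178,.188,.198)]); print(w[0],proj("side",w).round(1).tolist())
for n in("rod_top","pointer_tip"):
  for c in("side","top"): print(n,c,[(np.round(d["point"],4).tolist(),round(d["confidence"],2)) for d in ctrl.spot_in(n,c)[:2]])
E
```

```text
open t 19.01 tcp [0.4993 0.0579 0.1419] F [-0.1  0.3 -0.7] w 0.0853
 t 19.95 tcp [0.4986 0.0578 0.2988] F [ 0.1  0.1 -0.4] w 0.0852
[0.49943074 0.05788654 0.08      ] [[282.4, 259.9], [280.5, 218.3], [280.3, 213.9], [280.1, 209.3]]
rod_top side [([0.4922, 0.0569, 0.1497], 0.74)]
rod_top top []
pointer_tip side []
pointer_tip top [([0.4537, 0.2324, 0.2365], 0.72)]
```

View pics/cs4.png

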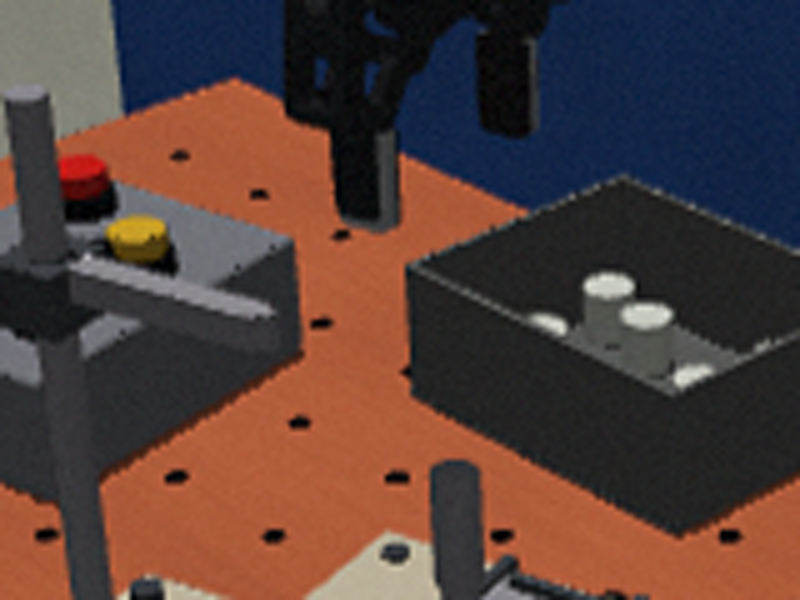

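The rod stands free and upright in the well, its top at crop (456,466), which is (280.8,212.8). That gives z of about 0.190, in agreement with 0.188. The arm tip is at crop (272,312). I'll touch the rod top gently to get its height, then push the pointer down to the same TCP height.

```bash
python3 - <<'E'
from h import *
ctrl.gripper_to(0); x,y=.4995,.0579
ctrl.move_l([x,y,.200],v=.25); ctrl.sleep(.2)
b=np.mean([(ctrl.sleep(.03),ctrl.get_obs()["contact_force"][2])[1] for _ in range(6)]); print("b",b)
for z in np.arange(.197,.181,-.0015):
    ctrl.move_l([x,y,z],v=.05)
    f=np.mean([(ctrl.sleep(.02),ctrl.get_obs()["contact_force"][2])[1] for _ in range(3)])-b
    o=ctrl.get_obs(); print(round(z,4),round(o["tcp_pos"][2],4),round(f,1))
    if f>3: break
ctrl.move_l([x,y,.30],v=.25); st()
E
```

```text
b -0.31786762075898606
0.197 0.1968 0.8
0.1955 0.1954 -0.1
0.194 0.194 -0.2
0.1925 0.1925 0.3
0.191 0.1909 0.5
0.1895 0.1895 0.4
0.188 0.188 0.6
0.1865 0.1878 7.4
 t 24.97 tcp [0.4991 0.0579 0.2994] F [-0.5 -0.8 -0.4] w -0.0002
```

The touch puts the rod top at 0.188. Now I'll push the sliding arm down to that height with shut fingertips at the grip point.

```bash
python3 - <<'E'
from h import *
x,y=jigP(JIG,[-.03,.105,0])[0][:2]
ctrl.move_l([x,y,.30],v=.2); ctrl.move_l([x,y,.25],v=.15)
for z in (.244,.240,.236,.232,.228,.22,.21,.20,.193,.190,.1885):
    ctrl.move_l([x,y,z],v=.06); o=st(z)
    if o["contact_force"][2]>25: print("stop"); break
else:
    for _ in range(6):
        a=ctrl.get_obs()["tcp_pos"][2]
        if a<.1883: break
        z-=min(.001,a-.188); ctrl.move_l([x,y,z],v=.03); st(z)
s=ctrl.get_image("side"); cv2.imwrite("pics/cs5.png",crop(s,190,120,160,120,5))
E
```

```text
0.244 t 26.38 tcp [0.4703 0.1586 0.2444] F [ 0.4  0.1 -0.9] w -0.0001
0.24 t 26.62 tcp [0.47   0.1587 0.2399] F [-0.2 -0.1  0.2] w -0.0002
0.236 t 26.88 tcp [0.47   0.1587 0.2358] F [0.  0.2 0.5] w 0.0
0.232 t 27.12 tcp [0.4699 0.1587 0.2317] F [ 0.4 -0.2 -0.2] w -0.0001
0.228 t 27.38 tcp [0.4699 0.1586 0.2276] F [-0.1  0.8  1.3] w 0.0
0.22 t 27.66 tcp [0.4698 0.1586 0.2193] F [-0.3 -0.2  0.1] w 0.0002
0.21 t 27.98 tcp [0.4697 0.1586 0.2093] F [0.2 0.8 0.2] w -0.0002
0.2 t 28.29 tcp [0.4697 0.1586 0.1994] F [-0.3 -1.   0.1] w -0.0
0.193 t 28.56 tcp [0.4698 0.1586 0.1925] F [ 0.1  0.1 -0.3] w -0.0004
0.19 t 28.81 tcp [0.4699 0.1586 0.1898] F [-0.1 -0.4 -0.2] w -0.0002
0.1885 t 29.06 tcp [0.47   0.1587 0.1884] F [-0.3 -0.2  1.5] w -0.0002
0.1880789368938657 t 29.31 tcp [0.47   0.1587 0.1881] F [-0.8 -0.5  2.1] w -0.0001
```

View pics/cs5.png

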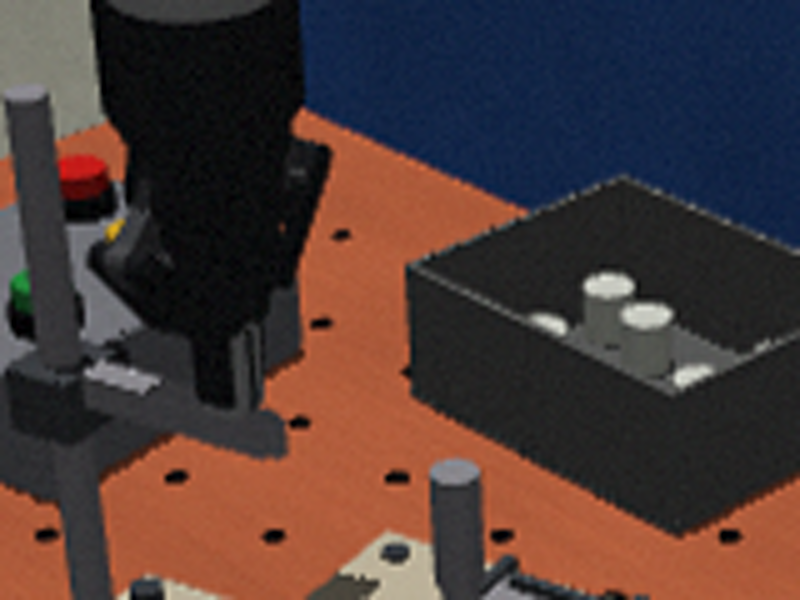

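The arm has come down with the fingertips resting on its top face; its tip is at crop (283,440) and the rod top at (456,466). I'll retreat and compare both heights in the picture.

```bash
python3 - <<'E'
from h import *
x,y=jigP(JIG,[-.03,.105,0])[0][:2]
ctrl.move_l([x,y,.36],v=.25); ctrl.reach([.30,.42,.40],R()); st()
s=ctrl.get_image("side"); t=ctrl.get_image("top"); cv2.imwrite("pics/s6.png",s); cv2.imwrite("pics/t6.png",t)
im=np.vstack([crop(s,190,170,160,70,5)[:,:800],crop(t,185,225,200,62,4)]); cv2.imwrite("pics/cs6.png",im); print(im.shape)
for z in (.178,.188,.198):
    P=jigP(JIG,[[-.03,.08,z],[-.03,0,z]]); print(z,"arm tip side/top",proj("side",P)[0].round(1),proj("top",P)[0].round(1),"rod",proj("side",P)[1].round(1),proj("top",P)[1].round(1))
for n in("pointer_tip","rod_top","cover_top"):
  for c in("side","top"): print(n,c,[(np.round(d["point"],4).tolist(),round(d["confidence"],2)) for d in ctrl.spot_in(n,c)[:2]])
E
```

```text
t 31.4 tcp [0.3006 0.4193 0.3994] F [ 0.3 -0.2 -0.5] w -0.0001
(598, 800, 3)
0.178 arm tip side/top [246.3 208.2] [263.6 283.8] rod [280.5 218.3] [302.3 271.7]
0.188 arm tip side/top [246.  203.8] [263.  283.9] rod [280.3 213.9] [302.  271.7]
0.198 arm tip side/top [245.6 199.3] [262.3 284. ] rod [280.1 209.3] [301.8 271.7]
pointer_tip side [([0.4533, 0.209, 0.1841], 0.9)]
pointer_tip top [([0.4614, 0.2191, 0.1851], 0.76)]
rod_top side [([0.4943, 0.0544, 0.1489], 0.57)]
rod_top top []
cover_top side [([0.5531, 0.0726, 0.0901], 0.86), ([0.4782, 0.0861, 0.0791], 0.74)]
cover_top top [([0.5508, 0.0762, 0.0883], 0.55)]
```

View pics/cs6.png

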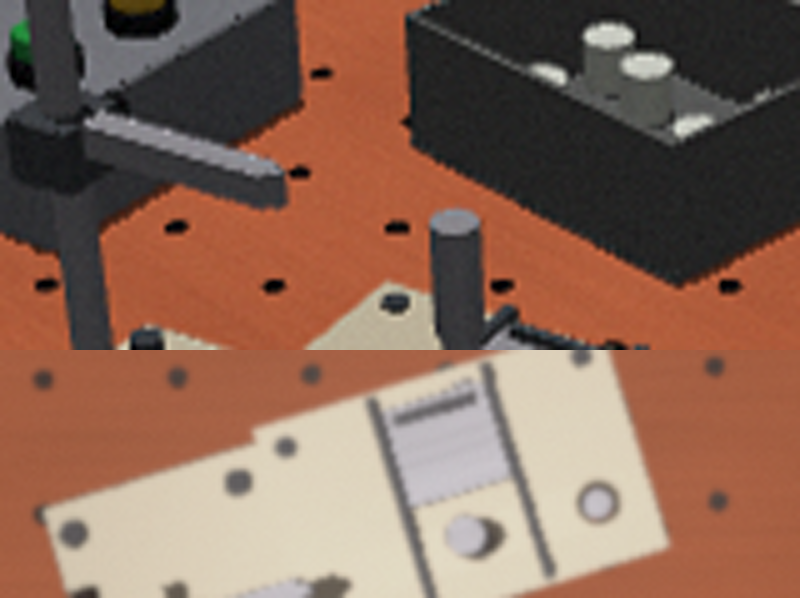

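The side view puts the rod top at (280.6,214.0), so z is about 0.188, and the arm tip's top edge at (246,204), also z about 0.188. They are level. The cover is open, the rod stands in the well and the robot is clear.

```bash
python3 -c "
from h import *
ctrl.close_job(); st()"
```

```text
the job is handed in; nothing more can be done
the job is handed in; nothing more can be done
```

The job is done and handed in at about 31.5 s of the 58 s allowed. No result came back.

- **Catch:** I took the rod by its head and pushed it down the access hole, moving the plunger about 11 mm. The cover sprang fully open, and it was still open in the last picture.
- **Rod:** I lowered it into the well until it met the floor, about 62 mm below the mouth, and let go. It stands upright and free. Touching it with the shut fingers put its top at 0.188 m, and the last side picture agrees.
- **Height post:** I pushed the sliding arm down with the shut fingertips instead of gripping it, stopping at 0.188 m. The last side picture puts the arm's tip at about 0.188 m, level with the rod to within about 2 mm, against the 5 mm allowed.

**What did not match:**
- The trained network reported the pointer tip at 0.184–0.185 m. It gives the middle of the visible surface, so I expect it to read low.
- It reported the rod top near 0.149 m from the side camera, which is the middle of the visible rod, and did not find it from above.
- The force readings while pushing the arm were below the 4 N friction stated, but the pictures show that the arm moved.

The other things on the bench were not touched. The robot was clear of everything at the end.

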